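# Clamp the cell carrier in its jig

## Robot

A 6-joint arm with a two-finger parallel gripper is mounted at the origin on the work surface. World frame = base frame: x ahead of the robot, y to its left, z up, the work surface at z = 0. Lengths are in mm, angles in rad, forces in N, time in s.
With the tool pointing down it reaches from about 300 to 775 mm from the base axis. Payload 14.6 kg.
Tool frame: the origin (TCP) lies between the finger pads; the fingertips stand manip.tip_reach ahead of it and the grasp point (between the pads) lies 5 mm behind it (manip.tip_reach is the distance from the TCP to the fingertips, in mm); z points along the fingers, y is the line along which they close (so a half turn about z gives the same grasp; the last joint's range is limited). The gripper opens to 94 mm and grips with 3 to 60 N. Pads are 16 mm wide; open, the fingers measure 119 mm over their backs; the gripper's body (75 mm by 177 mm) begins 78 mm behind the grasp point.
Start: joints at [1.267, 0.3, 1.521, -0, 1.321, -0.067], TCP at [129.024, 534.642, 219.446] pointing down, gripper open.
Joint ranges: [-3.03, 3.03], [-0.79, 2.21], [0.23, 2.52], [-1.04, 4.18], [0, 3.07], [-2.55, 2.55]. Speed limits (rad/s): [2.22, 2.22, 2.57, 3.14, 3.14, 3.14].

## Interface

Orientations are given as [roll, pitch, yaw] about the fixed x, y, z axes, in that order (R = Rz(yaw) Ry(pitch) Rx(roll)).
In Python, from cell import manip gives the robot as it stands. The module is installed in compiled form; this text tells all that it offers.
- The arm moves only by the shell command python3 -m creep 'ROWS' [FORCE]. ROWS is JSON, a list of rows, each a list of 3 entries, a list of its own where there are three numbers: the opening, from -1 (shut) to 1 (fully open), then the shift along the tool's x, y, z in cm, then the turn about the tool's z in units of 5 degrees (1.0 is 5 degrees). In form: [[grip, [tx, ty, tz], roll], ...]. A call has 1 to 12 rows; each row is the pose to reach, as a shift and turn from the pose commanded when the call began, along the tool's axes at that moment; what a row does not reach only later rows make up. A row lasts 1/10 s, in which the tool goes at most 50 mm and 8.59 degrees, less where a joint would pass 70% of its speed; a pose out of reach is approached as far as the arm can. A call with a gripper value outside its range is refused whole. The fingers move at their own pace and stop on an object; FORCE is the grip in N (left out, the last holds). Time passes only in rows, so rows that repeat a pose let the fingers close. It gives the time, the measured TCP pose, the force, the opening and the grip force at its end, in the units of the state.
- manip.read_state(): the state, without advancing time (a new reading comes with each control period).
- manip.camera(name): name is "side" or "top"; returns the picture (384x512x3 uint8, red, green, blue); there is no depth.
- manip.camera_params(name): a dict with "fovy" (degrees; the focal length in pixels is half the picture's height over the tangent of half this angle, whatever the lens; pixels are square), "cx", "cy" (the principal point, pixels), "origin" and "attitude" of the camera in the world. Camera axes: x right, y down, z forward; pixel columns grow to the right and rows downward; lengths in mm; the calibration is good to about 2 mm. A picture is of the moment at which its call begins. camera_params takes no time and is no camera call.
- manip.sign_off(): hands the job in; it is judged then, once.
The state is a dict: "clock": time; "joints": joint angles; "qd": joint speeds; "effort": joint torques, N m; "eef_pos": TCP position; "eef_rot": TCP orientation; "wrist_force": force on the tool from outside, world axes, zero at the start; "moment": the same for the moment, N m; "finger_gap": finger opening in mm; "finger_force": force on a finger pad.
Only numpy, scipy, OpenCV 4.12 (cv2) and the standard library are available. Lean on these libraries where they do the work, as an engineer would, in place of code of your own. Each camera call takes 0.05 s, during which the arm holds its last target. There are 200 camera calls.

## Task

The clear acrylic cell carrier lies loose and crooked in the jig. Slide it fully home, its long edge against the two locating pins and its short end against the end stop's screw, pushing gently (under 10 N) because the cells are brittle; then push the toggle clamp's handle down over centre until it locks on its stop and the rubber pad holds the carrier, without forcing it. Let go, and leave the other things on the bench where they are.

Things in the scene. Friction and masses are not known exactly. Their poses are not given: they have to be found in the camera images.
- jig: Jig: aluminium plate 240 x 250 x 12 mm (x, y, z) on 4 mm feet, fixed to the bench; origin under its centre at bench height, its top at z = 16 mm. Two steel locating pins, 12 mm across, stand 11 mm above the top at (x, y) = (-45, -4) and (45, -4) mm. The end stop is at its +x end, the toggle clamp near (0, 23), up to 4 mm off.
- carrier: Loose clear acrylic plate 140 x 90 x 15 mm (x, y, z), 0.18 to 0.31 kg, dark cells on top; origin under its centre. Home, its +y long edge touches both pins (origin at y = -55 mm in the jig's frame), its +x short end touches the stop screw (x between -9 and 19 mm), axes parallel to the jig's. At first x = -28 to -18, y = -76 to -64 mm, up to 0.1 rad crooked; sliding it takes 1 to 4 N.
- handle: Clamp handle: steel bar with a black round grip 18 mm across, from 60 to 145 mm along its x axis; origin at its inner pin. Open, its x axis points up, leaning up to 20 deg to the jig's +y. It closes by swinging to +y and down till level on its stop, origin then 78 mm above the bench, 30 mm from where it was. It is stiff (to 13 N at 112 mm) from 25 deg above level, gives way at 10, then drops home.
- pad: Rubber pad 18 mm across, 14 mm high, under the end of the clamp's arm (48 mm from pivot to pad); origin at the centre of its lower face. At first the arm is tipped up about 60 deg, the pad near (0, -20) mm in the jig's frame and 80 mm above the bench; as the handle closes it lands on the carrier's bare strip near its +y edge.
- jar: Amber jar with a black lid, 60 mm across, 75 mm high; origin under its centre. To be left alone.
- tray: Grey tray 120 x 160 x 30 mm with one divider; origin under its centre. To be left alone.
- brush: Brush with a wooden handle, lying along its x axis. To be left alone.
- end_stop_face (a point): End stop on the jig: block 22 x 26 x 18 mm; this point is the middle of its front (-x) face, at (97, -55, 24) mm in the jig's frame. A level 8 mm stop screw (tip: stop_tip) and a lock nut stick out of it to -x, towards the carrier. The screw is set differently each time, its tip 8 to 36 mm out from this face, and gives no way: only touch tells it well.
Not all that is in view belongs to the job. There is more than one size of the carrier; the job needs the middle-sized.

How it is judged:
By the outcome, as a careful person would: the job done as asked, in the order asked, and still so for the second after the job is handed in, with the robot touching nothing.
It also fails if it takes over 61 s, if anything falls off the work surface, if the arm or the gripper's body presses on something with over 40 N, if the wrist force passes 120 N, or if a joint passes its speed limit or range.

## Working session

There is one attempt and no reset: what is moved stays moved. The work goes in short steps, Python scripts to look and compute and a shell command to move; the robot and the scene stay as the last step left them, time stands still between calls to the robot, and variables do not carry over. Pictures are saved under pics/ and viewed, at most 10 in all, crops included, and the job is handed in when it is done.

```bash
mkdir -p pics
python3 - <<'E'
from cell import manip
import cv2
print(manip.read_state()); print(manip.tip_reach)
for n in("side","top"):
    print(n,manip.camera_params(n))
    im=manip.camera(n); cv2.imwrite(f"pics/{n}0.png",cv2.cvtColor(im,cv2.COLOR_RGB2BGR))
E
```

```text
{'clock': 0.0, 'joints': array([ 1.26740638e+00,  3.00489150e-01,  1.52162092e+00,  3.21349361e-05,
        1.32070833e+00, -6.66105815e-02]), 'qd': array([ 2.66858512e-05, -2.51838351e-04,  4.11257427e-04,  8.26477804e-04,
       -1.15896046e-03, -5.30798034e-04]), 'effort': array([ 1.16140742e-03, -5.31801081e+01, -3.52733409e+01,  7.09695392e-02,
        2.44496902e-02, -8.05746731e-05]), 'eef_pos': array([128.93662151, 534.40070969, 218.85957248]), 'eef_rot': array([-3.14037170e+00, -1.12643805e-04,  2.90480525e+00]), 'wrist_force': array([ 0.91150824, -0.6155051 , -0.82662894]), 'moment': array([0.00960419, 0.00253134, 0.03218852]), 'finger_force': 0.0, 'finger_gap': 93.4641077727607}
14.0
side {'fovy': 42.003375005143994, 'cx': 259.75797136894516, 'cy': 191.05555212474204, 'origin': array([-250.25658872, -854.18886542, 1403.7297377 ]), 'attitude': array([-2.41090006, -0.01935826, -0.71864698])}
top {'fovy': 46.45405640524444, 'cx': 261.27136598715794, 'cy': 197.8475373864989, 'origin': array([2.19234205e+02, 3.87011840e-01, 1.60440763e+03]), 'attitude': array([-2.91461218,  0.0035624 , -1.59666648])}
```

View pics/side0.png

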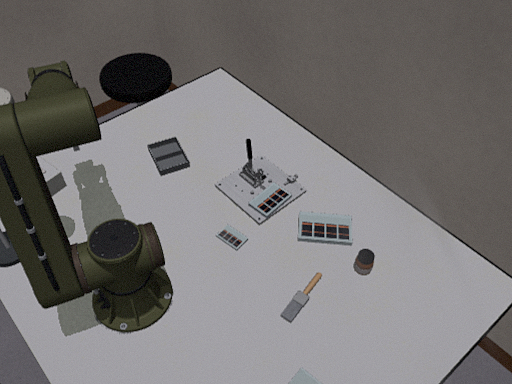

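View pics/top0.png

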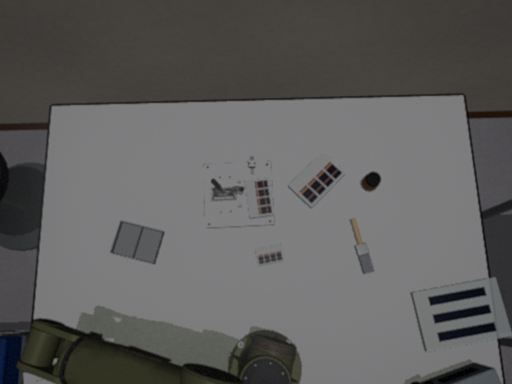

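The side view shows the jig at (261,188), and the top view shows it at (239,194). Things that could be taken for the carrier, in top pixels: the plate in the jig (262,198), a small one (270,255), a large one (318,183), and a far-off white panel (460,313). By the description it is the middle-sized plate in the jig. I'll check that in one close crop of both views.

Run:
```python
import cv2,numpy as np
a=cv2.imread("pics/top0.png")[148:236,196:284]; b=cv2.imread("pics/side0.png")[130:225,210:310]
A=cv2.resize(a,None,fx=6.8,fy=6.8,interpolation=cv2.INTER_CUBIC);B=cv2.resize(b,None,fx=6,fy=6,interpolation=cv2.INTER_CUBIC)
cv2.imwrite("pics/ct.png",A);cv2.imwrite("pics/cs.png",B)
```

```text
(no output)
```

View pics/ct.png

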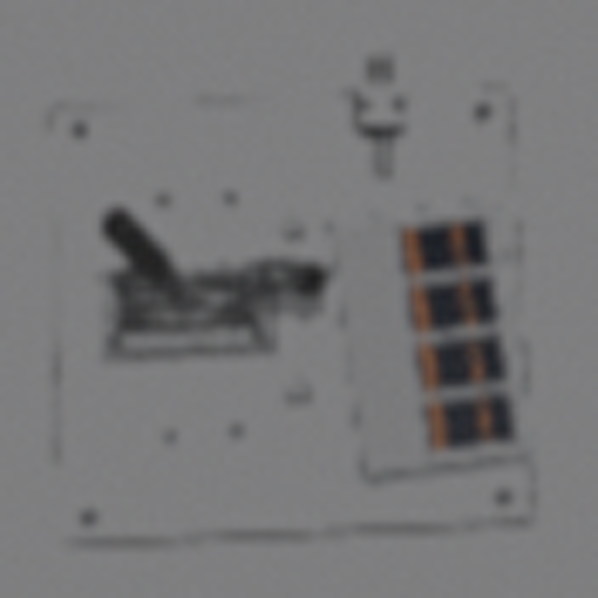

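View pics/cs.png

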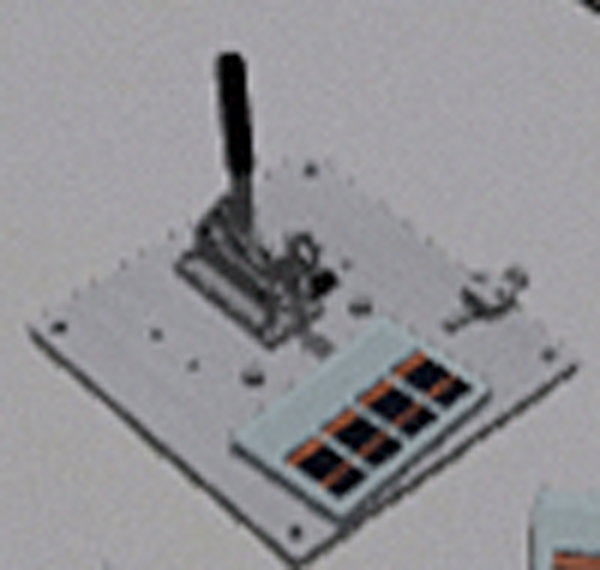

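The crop confirms it. The carrier in the jig has 4 cells and a bare strip towards the pins, and it lies crooked below and to the right of them. Next I'll compute positions.

```bash
cat > h.py <<'E'
import numpy as np
from cell import manip
from scipy.spatial.transform import Rotation as R
from scipy.optimize import least_squares
def cam(n):
    p=manip.camera_params(n); f=192/np.tan(np.radians(p["fovy"])/2)
    return p,f,R.from_euler("xyz",p["attitude"]).as_matrix()
def proj(n,X):
    p,f,M=cam(n); c=(np.atleast_2d(X)-p["origin"])@M
    return np.c_[f*c[:,0]/c[:,2]+p["cx"],f*c[:,1]/c[:,2]+p["cy"]]
def ray(n,u):
    p,f,M=cam(n); return p["origin"],M@np.array([(u[0]-p["cx"])/f,(u[1]-p["cy"])/f,1])
def onz(n,u,z):
    o,d=ray(n,u); return o+d*(z-o[2])/d[2]
def tri(ut,us):
    r=least_squares(lambda X:np.r_[proj("top",X)[0]-ut,proj("side",X)[0]-us],[400,0,50]); return r.x,np.abs(r.fun).max()
T=lambda x,y:np.array([(x+.5)/6.8+195.5,(y+.5)/6.8+147.5])
S=lambda x,y:np.array([(x+.5)/6+209.5,(y+.5)/6+129.5])
E
python3 - <<'E'
from h import *
np.set_printoptions(precision=1,suppress=True)
# screws: order (+x+y),(+x-y),(-x-y),(-x+y)
st=[T(80,129),T(483,111),T(503,496),T(89,517)]; ss=[S(310,168),S(548,354),S(295,532),S(60,327)]
pt=[T(298,395),T(293,230)]; ps=[S(253,375),S(360,305)]
for a,b in zip(st+pt,ss+ps): print("scr/pin",*tri(a,b))
print("htip",*tri(T(115,220),S(232,62)),"hlow grip",*tri(T(175,290),S(241,178)))
print("screw tip",*tri(T(383,177),S(450,327)))
def f(v,full=0):
    x,y,a,w,h=v;c,s=np.cos(a),np.sin(a)
    L=np.array([[w,h,16],[w,-h,16],[-w,-h,16],[-w,h,16],[-45,-4,27],[45,-4,27]])
    X=np.c_[x+c*L[:,0]-s*L[:,1],y+s*L[:,0]+c*L[:,1],L[:,2]]
    return np.r_[(proj("top",X)-(st+pt)).ravel(),(proj("side",X)-(ss+ps)).ravel()]
r=least_squares(f,[450,0,0,100,100]);print("jig",r.x,"yaw",r.x[2].round(4),r.fun.reshape(2,-1,2))
np.save("jig.npy",r.x[:3])
x,y,a=r.x[:3]; M=np.array([[np.cos(a),np.sin(a)],[-np.sin(a),np.cos(a)]])
J=lambda P:np.r_[M@(P[:2]-[x,y]),P[2:]]
print("carrier corners jig")
for n,u in(("top",T(367,480)),("top",T(527,460)),("side",S(236,440)),("side",S(342,512)),("side",S(490,388)),("side",S(388,320))): print(n,J(onz(n,u,31)))
print("J htip",J(tri(T(115,220),S(232,62))[0]),"low",J(tri(T(175,290),S(241,178))[0]),"stip",J(tri(T(383,177),S(450,327))[0]), J(onz("top",T(383,177),24)))
# cells corner from top
for u in(T(403,230),T(485,222),T(513,440),T(432,449)):print("cells t",J(onz("top",u,31)))
for u in(S(420,352),S(470,388),S(340,497),S(290,462)):print("cells s",J(onz("side",u,31)))
E
```

```text
scr/pin [709.6 193.1  17.9] 0.06581911931596096
scr/pin [714.4 -26.5  17. ] 0.010711982572843226
scr/pin [501.3 -30.9  15.6] 0.10262317430908752
scr/pin [496.1 188.1  16.7] 0.020252971744838533
scr/pin [558.5  76.   22. ] 0.20577523041492896
scr/pin [649.2  77.6  21.5] 0.10054862109541318
htip [608.2 154.2 198.3] 0.02857994948996634 hlow grip [592.4 130.8 128.8] 0.7177923010612517
screw tip [678.8  27.9  21. ] 0.4319282984739061
jig [604.4  80.6   0.  106.9 109.8] yaw 0.022 [[[ 0.1  0.4]
  [ 0.1  0.3]
  [ 0.1  0.4]
  [ 0.1  0.3]
  [ 0.1 -0.7]
  [-0.  -0.6]]

 [[-0.   0.5]
  [-0.1  0.3]
  [-0.1  0.2]
  [-0.2  0.2]
  [ 0.1 -0.9]
  [ 0.  -1. ]]]
carrier corners jig
top [-95.9 -38.1  31. ]
top [ -89.3 -122.6   31. ]
side [-93.2 -42.1  31. ]
side [ -83.5 -125.2   31. ]
side [  50.9 -113.8   31. ]
side [ 43.1 -31.3  31. ]
J htip [  5.4  73.6 198.3] low [-10.9  50.5 128.8] stip [ 73.2 -54.3  21. ] [ 71.  -53.5  24. ]
cells t [ 39. -63.  31.]
cells t [  41.2 -107.1   31. ]
cells t [ -78.3 -115.8   31. ]
cells t [-81. -73.  31.]
cells s [ 39.4 -64.   31. ]
cells s [  41.7 -105.6   31. ]
cells s [ -76.6 -116.    31. ]
cells s [-80.6 -76.4  31. ]
```

```bash
cat >> h.py <<'E'
JX,JY,JA=605.0,80.9,0.022
def w2j(P):
    c,s=np.cos(JA),np.sin(JA);d=np.array(P[:2])-[JX,JY];return np.array([c*d[0]+s*d[1],-s*d[0]+c*d[1],P[2]])
def j2w(P):
    c,s=np.cos(JA),np.sin(JA);return np.array([JX+c*P[0]-s*P[1],JY+s*P[0]+c*P[1],P[2]])
def go(P,yaw=JA+np.pi/2):
    s=manip.read_state();M=R.from_euler("xyz",s["eef_rot"]).as_matrix()
    print("tool jig",w2j(s["eef_pos"]).round(1),"shift cm",(M.T@(j2w(P)-s["eef_pos"])/10).round(2),"turn",round(np.degrees(s["eef_rot"][2]-yaw)/5,2))
E
python3 -c "
from h import *
go([-20,-140,200]);print(onz('top',(289,187),15),onz('top',(312,207),15))"
```

```text
tool jig [-466.   463.9  218.9] shift cm [-58.56 -46.97   1.94] turn 15.03
[ 624.43666217 -106.11885409   15.        ] [ 547.37545869 -186.52344157   15.        ]
```

```bash
R='x'; python3 -m creep '[[-0.15,[-58.5,-47,0],15],[-0.15,[-58.5,-47,0],15],[-0.15,[-58.5,-47,0],15],[-0.15,[-58.5,-47,0],15],[-0.15,[-58.5,-47,0],15],[-0.15,[-58.5,-47,0],15],[-0.15,[-58.5,-47,0],15],[-0.15,[-58.5,-47,0],15],[-0.15,[-58.5,-47,0],15],[-0.15,[-58.5,-47,0],15],[-0.15,[-58.5,-47,0],15],[-0.15,[-58.5,-47,0],15]]' 20; python3 -c "
from h import *
go([-20,-140,100])"
```

```text
clock: 1.3
eef_pos: [496.4, 57.6, 219.3]
eef_rot: [-3.141, -0.0, 1.596]
wrist_force: [0.0, 0.3, -1.1]
finger_gap: 40.3
finger_force: 0.0
tool jig [-109.1  -20.9  219.3] shift cm [-11.93   8.88  11.93] turn 0.03
```

```bash
python3 -m creep '[[-0.15,[-11.9,8.9,0],0],[-0.15,[-11.9,8.9,0],0],[-0.15,[-11.9,8.9,0],0],[-0.15,[-11.9,8.9,0],0],[-0.15,[-11.9,8.9,5],0],[-0.15,[-11.9,8.9,10],0],[-0.15,[-11.9,8.9,14],0],[-0.15,[-11.9,8.9,17],0],[-0.15,[-11.9,8.9,18.4],0],[-0.15,[-11.9,8.9,18.4],0],[-0.15,[-11.9,8.9,18.4],0]]'; python3 -c "
from h import *
go([-20,-130,35]);print(manip.read_state()['wrist_force'])"
```

```text
clock: 2.4
eef_pos: [588.2, -57.0, 36.9]
eef_rot: [3.14, 0.0, 1.596]
wrist_force: [0.7, -0.5, 0.8]
finger_gap: 39.7
finger_force: 0.0
tool jig [ -19.9 -137.5   36.9] shift cm [ 0.75 -0.01  0.19] turn 0.04
[ 0.73967601 -0.47945517  0.7711777 ]
```

```bash
cat > ok.py <<'E'
import sys;from h import *
s=manip.read_state();f=s["wrist_force"];p=w2j(s["eef_pos"]);print("   F",f.round(1),"jig",p.round(1),round(s["clock"],1))
sys.exit(np.hypot(f[0],f[1])>float(sys.argv[1]))
E
python3 -m creep '[[-0.15,[0.2,0,0.1],0],[-0.15,[0.4,0,0.1],0],[-0.15,[0.6,0,0.1],0],[-0.15,[0.8,0,0.1],0]]' >/dev/null; python3 ok.py 6 && python3 -m creep '[[-0.15,[0.15,0,0],0],[-0.15,[0.3,0,0],0],[-0.15,[0.45,0,0],0]]' >/dev/null; python3 ok.py 6 && python3 -m creep '[[-0.15,[0.15,0,0],0],[-0.15,[0.3,0,0],0],[-0.15,[0.45,0,0],0]]' >/dev/null;python3 ok.py 6 && python3 -m creep '[[-0.15,[0.15,0,0],0],[-0.15,[0.3,0,0],0]]' >/dev/null;python3 ok.py 6
```

```text
F [-0.8 -3.   1.1] jig [ -20.3 -129.6   35. ] 2.8
   F [-0.8 -3.   1.1] jig [ -20.3 -129.6   35. ] 2.8
   F [-0.8 -3.   1.1] jig [ -20.3 -129.6   35. ] 2.8
   F [-0.8 -3.   1.1] jig [ -20.3 -129.6   35. ] 2.8False
False
False
False
```

```bash
sed -i 's/sys.exit(\(.*\))$/sys.exit(int(\1))/' ok.py
python3 -m creep '[[-0.15,[0.15,0,0],0],[-0.15,[0.3,0,0],0],[-0.15,[0.45,0,0],0]]' >/dev/null; python3 ok.py 6 && python3 -m creep '[[-0.15,[0.15,0,0],0],[-0.15,[0.3,0,0],0],[-0.15,[0.45,0,0],0]]' >/dev/null;python3 ok.py 6 && python3 -m creep '[[-0.15,[0.15,0,0],0],[-0.15,[0.3,0,0],0]]' >/dev/null;python3 ok.py 6 && python3 -m creep '[[-0.15,[0.1,0,0],0],[-0.15,[0.2,0,0],0]]' >/dev/null;python3 ok.py 6
```

```text
F [-1.2 -2.7  1.3] jig [ -20.6 -125.    34.4] 3.1
   F [ 0.4 -2.3  1.4] jig [ -20.6 -120.5   34.4] 3.4
   F [-0.1 -1.5  0.3] jig [ -20.5 -117.5   34.4] 3.6
   F [ 0.2 -1.4  0.5] jig [ -20.6 -115.5   34.4] 3.8
```

```bash
python3 -m creep '[[-0.15,[0.1,0,0],0],[-0.15,[0.2,0,0],0]]' >/dev/null; python3 ok.py 5 && python3 -m creep '[[-0.15,[0.1,0,0],0]]' >/dev/null;python3 ok.py 5 && python3 -m creep '[[-0.15,[0.05,0,0],0],[-0.15,[0.1,0,0],0]]' >/dev/null;python3 ok.py 4 && python3 -m creep '[[-0.15,[0.05,0,0],0]]' >/dev/null;python3 ok.py 4 && python3 -m creep '[[-0.15,[0.05,0,0],0]]' >/dev/null;python3 ok.py 4 && python3 -m creep '[[-0.15,[0.05,0,0],0]]' >/dev/null;python3 ok.py 4 && python3 -m creep '[[-0.15,[0.05,0,0],0]]' >/dev/null;python3 ok.py 4 && python3 -m creep '[[-0.15,[0.05,0,0],0]]' >/dev/null;python3 ok.py 4
```

```text
F [ 0.3 -1.8 -0.1] jig [ -20.6 -113.5   34.4] 4.0
   F [ 0.1 -1.2  0. ] jig [ -20.6 -112.5   34.4] 4.1
   F [-0.  -2.4  0.5] jig [ -20.6 -111.6   34.4] 4.3
   F [ 0.1 -1.5  0.4] jig [ -20.6 -111.1   34.4] 4.4
   F [-0.  -1.8  0.6] jig [ -20.6 -110.6   34.4] 4.5
   F [-1.7 -5.8  0.8] jig [ -20.7 -110.4   34.4] 4.6
   F [-1.7 -5.8  0.8] jig [ -20.7 -110.4   34.4] 4.6
   F [-1.7 -5.8  0.8] jig [ -20.7 -110.4   34.4] 4.6
```

```bash
python3 -m creep '[[-0.15,[-0.8,0,0],0],[-0.15,[-0.8,0,-1.5],0],[-1,[-0.8,0,-3],0],[-1,[-0.5,-5,-3],0],[-1,[2.5,-10,-3],0],[-1,[5.5,-10.2,-3],0],[-1,[5.5,-10.2,-3],0],[-1,[5.5,-10.2,-3],0],[-1,[5.5,-10.2,0],0],[-1,[5.5,-10.2,0],0],[-1,[5.5,-10.2,0],0]]'; python3 ok.py 5
python3 - <<'E'
from h import *
import cv2
a=cv2.cvtColor(manip.camera("side"),cv2.COLOR_RGB2BGR)[130:225,210:310]
cv2.imwrite("pics/s1.png",cv2.resize(a,None,fx=6,fy=6,interpolation=cv2.INTER_CUBIC))
E
```

```text
clock: 5.7
eef_pos: [483.8, 22.2, 34.9]
eef_rot: [-3.141, -0.0, 1.595]
wrist_force: [-0.9, 0.2, -0.1]
finger_gap: 0.3
finger_force: 0.0
   F [-0.9  0.2 -0.1] jig [-122.5  -56.    34.9] 5.7
```

View pics/s1.png

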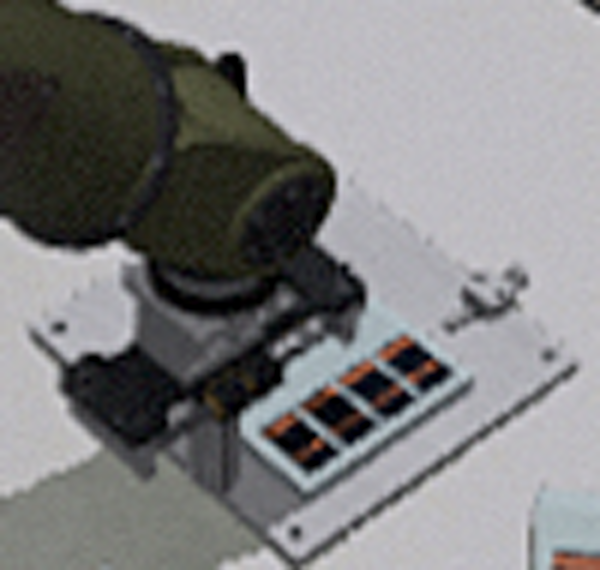

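```bash
python3 -c "
from h import *
print(manip.read_state()['joints'].round(2))"
python3 -m creep '[[-1,[0.1,0,0],-18],[-1,[0.1,0,0],-18],[-1,[0.1,0,0],-18],[-1,[0.1,0,0],-18],[-1,[0.1,0,0],-18],[-1,[0.1,0,0],-18],[-1,[0.1,0,0],-18],[-1,[0.1,0,0],-18],[-1,[0.1,0,0],-18],[-1,[0.1,0,0],-18],[-1,[0.1,0,0],-18],[-1,[0.1,0,0],-18]]'; python3 ok.py 5;python3 -c "
from h import *
go([-110,-55,35],JA+np.pi)
print(manip.read_state()['joints'].round(2))"
```

```text
[-0.03  0.4   1.87 -0.    0.87 -0.05]
clock: 6.95
eef_pos: [484.2, 23.5, 35.6]
eef_rot: [-3.142, 0.002, -3.116]
wrist_force: [0.6, -0.4, 0.7]
finger_gap: 0.5
finger_force: 0.0
   F [ 0.6 -0.4  0.7] jig [-122.1  -54.7   35.6] 7.0
tool jig [-122.1  -54.7   35.6] shift cm [-1.21 -0.03  0.06] turn -71.96
[-0.03  0.4   1.87 -0.    0.87 -1.62]
```

```bash
C="python3 ok.py 5"
python3 -m creep '[[-1,[-0.3,0,0],0],[-1,[-0.6,0,0],0],[-1,[-0.9,0,0],0],[-1,[-1.2,0,0],0],[-1,[-1.5,0,0],0]]' >/dev/null; $C && python3 -m creep '[[-1,[-0.15,0,0],0],[-1,[-0.3,0,0],0],[-1,[-0.5,0,0],0]]' >/dev/null; $C && python3 -m creep '[[-1,[-0.15,0,0],0],[-1,[-0.3,0,0],0],[-1,[-0.45,0,0],0]]' >/dev/null; $C && python3 -m creep '[[-1,[-0.15,0,0],0],[-1,[-0.3,0,0],0]]' >/dev/null; $C && python3 -m creep '[[-1,[-0.15,0,0],0],[-1,[-0.3,0,0],0]]' >/dev/null; $C && python3 -m creep '[[-1,[-0.15,0,0],0],[-1,[-0.3,0,0],0]]' >/dev/null; $C && python3 -m creep '[[-1,[-0.1,0,0],0],[-1,[-0.2,0,0],0]]' >/dev/null; $C
```

```text
F [-0.1  0.8 -0.2] jig [-107.5  -54.4   34.4] 7.5
   F [-0.2 -0.  -0.3] jig [-102.7  -54.3   34.4] 7.8
   F [-2.7  0.2  1.2] jig [-98.3 -54.3  34.4] 8.1
   F [-1.4 -0.9  0.9] jig [-95.3 -54.3  34.4] 8.2
   F [-1.6 -0.   0.6] jig [-92.2 -54.4  34.4] 8.4
   F [-1.8 -0.6  1.8] jig [-89.2 -54.3  34.4] 8.7
   F [-1.5  0.3 -0.2] jig [-87.2 -54.3  34.4] 8.8
```

```bash
C="python3 ok.py 4"
python3 -m creep '[[-1,[-0.1,0,0],0],[-1,[-0.2,0,0],0],[-1,[-0.3,0,0],0]]' >/dev/null; $C && python3 -m creep '[[-1,[-0.1,0,0],0]]' >/dev/null; $C && python3 -m creep '[[-1,[-0.1,0,0],0]]' >/dev/null; $C && python3 -m creep '[[-1,[-0.05,0,0],0]]' >/dev/null; $C && python3 -m creep '[[-1,[-0.05,0,0],0]]' >/dev/null; $C && python3 -m creep '[[-1,[-0.05,0,0],0]]' >/dev/null; $C && python3 -m creep '[[-1,[-0.05,0,0],0]]' >/dev/null; $C && python3 -m creep '[[-1,[-0.05,0,0],0]]' >/dev/null; $C && python3 -m creep '[[-1,[-0.05,0,0],0]]' >/dev/null; $C && python3 -m creep '[[-1,[-0.05,0,0],0]]' >/dev/null; $C && python3 -m creep '[[-1,[-0.05,0,0],0]]' >/dev/null; $C && python3 -m creep '[[-1,[-0.05,0,0],0]]' >/dev/null; $C && python3 -m creep '[[-1,[-0.05,0,0],0]]' >/dev/null; $C
```

```text
F [-1.3 -0.4  0.1] jig [-84.2 -54.3  34.4] 9.2
   F [-1.1 -0.2  0.2] jig [-83.2 -54.3  34.5] 9.2
   F [-1.3 -0.3 -0.3] jig [-82.2 -54.3  34.4] 9.3
   F [-1.  -0.1 -0.7] jig [-81.7 -54.3  34.4] 9.4
   F [-1.6 -0.4  0. ] jig [-81.3 -54.3  34.4] 9.6
   F [-1.7 -0.7 -0.2] jig [-80.8 -54.3  34.4] 9.7
   F [-1.9 -0.8 -1.2] jig [-80.2 -54.3  34.5] 9.8
   F [-4.  -0.4  0.9] jig [-79.8 -54.3  34.4] 9.8
   F [-4.  -0.4  0.9] jig [-79.8 -54.3  34.4] 9.8
   F [-4.  -0.4  0.9] jig [-79.8 -54.3  34.4] 9.8
   F [-4.  -0.4  0.9] jig [-79.8 -54.3  34.4] 9.8
   F [-4.  -0.4  0.9] jig [-79.8 -54.3  34.4] 9.8
   F [-4.  -0.4  0.9] jig [-79.8 -54.3  34.4] 9.8
```

```bash
C="python3 ok.py 6"
python3 -m creep '[[-1,[-0.02,0,0],0]]' >/dev/null; $C && python3 -m creep '[[-1,[-0.02,0,0],0]]' >/dev/null; $C && python3 -m creep '[[-1,[-0.02,0,0],0]]' >/dev/null; $C && python3 -m creep '[[-1,[-0.02,0,0],0]]' >/dev/null; $C
```

```text
F [-4.2 -1.5  0.8] jig [-79.8 -54.3  34.4] 9.9
   F [-6.  -0.7  3.5] jig [-79.8 -54.3  34.4] 10.1
   F [-6.  -0.7  3.5] jig [-79.8 -54.3  34.4] 10.1
   F [-6.  -0.7  3.5] jig [-79.8 -54.3  34.4] 10.1
```

```bash
python3 -m creep '[[-1,[0.8,0,0],0],[-1,[1,0,-2],0],[-1,[1,-3,-4],1],[-1,[1,-7.2,-4],3],[-1,[-3,-7.2,-4],5],[-1,[-8,-7.2,-4],7],[-1,[-8,-7.2,-4],9],[-1,[-8,-7.2,-4],11],[-1,[-8,-7.2,-4],13],[-1,[-8,-7.2,-4],15],[-1,[-8,-7.2,-4],17],[-1,[-8,-7.2,-4],18]]'; python3 ok.py 5; python3 -c "
from h import *
go([0,-125,35])"
```

```text
clock: 11.25
eef_pos: [608.5, -45.0, 74.5]
eef_rot: [3.141, 0.0, 1.723]
wrist_force: [-0.0, -0.0, -0.4]
finger_gap: 0.9
finger_force: 0.0
   F [-0.  -0.  -0.4] jig [   0.8 -126.    74.5] 11.2
tool jig [   0.8 -126.    74.5] shift cm [ 0.11 -0.07  3.95] turn 1.49
```

```bash
C="python3 ok.py 4"
python3 -m creep '[[-1,[0,0,0],1.5],[-1,[0,0,2],1.5],[-1,[0,0,4],1.5],[-1,[0,0,4],1.5]]'; $C; python3 -m creep '[[-1,[0.2,0,0],0],[-1,[0.4,0,0],0],[-1,[0.6,0,0],0],[-1,[0.8,0,0],0]]' >/dev/null; $C &&  python3 -m creep '[[-1,[0.1,0,0],0],[-1,[0.2,0,0],0],[-1,[0.3,0,0],0]]'>/dev/null; $C && python3 -m creep '[[-1,[0.1,0,0],0]]' >/dev/null;$C && python3 -m creep '[[-1,[0.05,0,0],0]]' >/dev/null;$C && python3 -m creep '[[-1,[0.05,0,0],0]]' >/dev/null;$C && python3 -m creep '[[-1,[0.05,0,0],0]]' >/dev/null;$C && python3 -m creep '[[-1,[0.05,0,0],0]]' >/dev/null;$C && python3 -m creep '[[-1,[0.05,0,0],0]]' >/dev/null;$C && python3 -m creep '[[-1,[0.05,0,0],0]]' >/dev/null;$C && python3 -m creep '[[-1,[0.05,0,0],0]]' >/dev/null;$C && python3 -m creep '[[-1,[0.05,0,0],0]]' >/dev/null;$C
```

```text
clock: 11.65
eef_pos: [607.1, -44.9, 32.1]
eef_rot: [-3.138, -0.001, 1.598]
wrist_force: [-0.4, 0.8, 0.9]
finger_gap: 0.1
finger_force: 0.0
   F [-0.4  0.8  0.9] jig [  -0.6 -125.8   32.1] 11.7
   F [-1.1  0.7 -0.6] jig [   1.1 -117.8   35.2] 12.1
   F [ 0.5 -0.7 -0.4] jig [   0.8 -115.    34.5] 12.3
   F [-0.6  0.9 -0. ] jig [   0.8 -114.    34.4] 12.4
   F [ 0.3 -0.   0.1] jig [   0.8 -113.5   34.4] 12.6
   F [-0.3  0.   0.1] jig [   0.7 -113.    34.4] 12.7
   F [ 0.3 -0.8 -0.2] jig [   0.8 -112.5   34.5] 12.8
   F [ 0.6  0.1 -0.2] jig [   0.7 -112.    34.4] 12.8
   F [-0.4  0.8 -0.1] jig [   0.7 -111.5   34.4] 12.9
   F [ 0.4  0.6 -0.6] jig [   0.8 -111.    34.5] 13.1
   F [ 0.5  0.2 -0.4] jig [   0.7 -110.5   34.4] 13.2
   F [-0.2 -4.7 -0.1] jig [   0.7 -110.3   34.5] 13.2
```

```bash
C="python3 ok.py 5.5"
python3 -m creep '[[-1,[0.02,0,0],0]]' >/dev/null; $C && python3 -m creep '[[-1,[0.02,0,0],0]]' >/dev/null; $C && python3 -m creep '[[-1,[0.02,0,0],0]]' >/dev/null; $C
python3 -m creep '[[-1,[-0.8,0,0],0],[-1,[-1,0,-2],0],[-1,[-1,-5,-5],0],[-1,[-1,-10,-9],0],[-1,[-1,-15,-14],0],[-1,[2,-20,-16],0],[-1,[5,-20,-17],0],[-1,[5,-20,-17],0],[-1,[5,-20,-17],0]]'
python3 - <<'E'
from h import *
import cv2
a=cv2.cvtColor(manip.camera("side"),cv2.COLOR_RGB2BGR)[140:225,222:312]
b=cv2.cvtColor(manip.camera("top"),cv2.COLOR_RGB2BGR)[148:236,196:284]
r=lambda i:cv2.resize(i,(400,400*i.shape[0]//i.shape[1]),interpolation=cv2.INTER_CUBIC)
a,b=r(a),r(b);h=min(len(a),len(b));cv2.imwrite("pics/m2.png",np.hstack([a[:h],b[:h]]))
E
```

```text
F [ 0.5 -6.1  0.9] jig [   0.7 -110.4   34.5] 13.3
   F [ 0.5 -6.1  0.9] jig [   0.7 -110.4   34.5] 13.3
   F [ 0.5 -6.1  0.9] jig [   0.7 -110.4   34.5] 13.3
clock: 14.25
eef_pos: [406.6, 16.4, 206.2]
eef_rot: [3.138, -0.0, 1.6]
wrist_force: [0.6, -0.4, -1.0]
finger_gap: 0.4
finger_force: 0.0
```

View pics/m2.png

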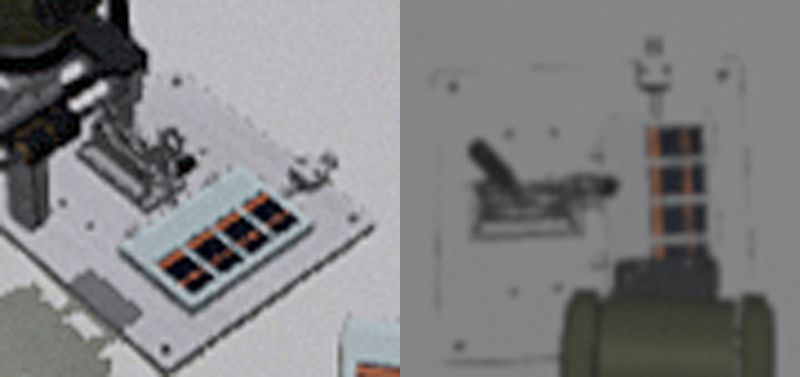

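Run:
```python
from h import *
np.set_printoptions(precision=1,suppress=True)
def f(v):
    x,y,z,l,ya=v; P=[]
    for s in(143,60): P.append(j2w([x-s*np.sin(l)*ya,y+s*np.sin(l),z+s*np.cos(l)]))
    P=np.array(P)
    return np.r_[(proj("top",P)-[T(116,220),T(170,285)]).ravel(),(proj("side",P)-[S(232,59),S(240,176)]).ravel(),ya*10]
r=least_squares(f,[0,30,60,.3,0]);print(r.x,np.degrees(r.x[3]),r.fun)
print("pad",w2j(onz("top",T(313,279),88)),w2j(onz("side",S(326,284),88)))
```

```text
[-4.3 42.7 64.8  0.2 -0.1] 11.380096678786566 [ 0.4  1.3 -0.1 -1.8 -0.9  0.2  0.4 -0.2 -1. ]
pad [ -0.9 -16.3  88. ] [ -3.3 -22.   88. ]
```

```bash
python3 -c "
from h import *
go([0,25,185])"
```

```text
tool jig [-199.2  -61.2  204.4] shift cm [ 8.5  19.97  1.95] turn 0.07
```

```bash
C="python3 ok.py 8"
python3 -m creep '[[-1,[0,5,0],0],[-1,[2,10,0],0],[-1,[5,15,0],0],[-1,[8,18,0.5],0],[-1,[8.5,20,1],0],[-1,[8.5,20,1.5],0],[-1,[8.5,20,1.5],0],[-1,[8.5,20,1.5],0]]'; $C; python3 -m creep '[[-1,[0.5,0,0],0],[-1,[1,0,0],0],[-1,[1.5,0,0],0]]' >/dev/null; $C && python3 -m creep '[[-1,[0.4,0,0],0],[-1,[0.8,0,0],0]]' >/dev/null; $C && python3 -m creep '[[-1,[0.4,0,0.1],0],[-1,[0.8,0,0.2],0]]' >/dev/null; $C && python3 -m creep '[[-1,[0.4,0,0.1],0],[-1,[0.8,0,0.2],0]]' >/dev/null; $C && python3 -m creep '[[-1,[0.4,0,0.1],0],[-1,[0.8,0,0.2],0]]' >/dev/null; $C
```

```text
clock: 15.15
eef_pos: [604.0, 105.0, 188.9]
eef_rot: [-3.14, 0.0, 1.597]
wrist_force: [-0.5, -0.4, -0.2]
finger_gap: 0.2
finger_force: 0.0
   F [-0.5 -0.4 -0.2] jig [ -0.4  24.1 188.9] 15.2
   F [ 0.5 -0.3  0.2] jig [ -0.2  40.5 190. ] 15.4
   F [-0.4 -0.  -0.2] jig [ -0.2  48.7 189.6] 15.7
   F [ 0.2 -5.8  7.3] jig [  0.3  55.9 188.2] 15.8
   F [ 0.7 -4.5  6.5] jig [  0.3  63.9 186.4] 16.1
   F [ 1.6 -3.6  7.4] jig [  0.3  72.  184.4] 16.2
```

```bash
C="python3 ok.py 9"
python3 -m creep '[[-1,[0.4,0,0.1],0],[-1,[0.8,0,0.2],0]]' >/dev/null; $C && python3 -m creep '[[-1,[0.4,0,0.2],0],[-1,[0.8,0,0.4],0]]' >/dev/null; $C;  python3 - <<'E'
from h import *
import cv2
a=cv2.cvtColor(manip.camera("side"),cv2.COLOR_RGB2BGR)[110:220,200:320]
b=cv2.cvtColor(manip.camera("top"),cv2.COLOR_RGB2BGR)[138:236,176:284]
r=lambda i:cv2.resize(i,(400,400*i.shape[0]//i.shape[1]),interpolation=cv2.INTER_CUBIC)
a,b=r(a),r(b);h=min(len(a),len(b));cv2.imwrite("pics/m3.png",np.hstack([a[:h],b[:h]]))
E
```

```text
F [ 1.3 -3.4  7.5] jig [  0.3  80.1 182.5] 16.4
   F [ 0.6 -2.9  7.4] jig [  0.2  88.3 178.4] 16.6
```

View pics/m3.png

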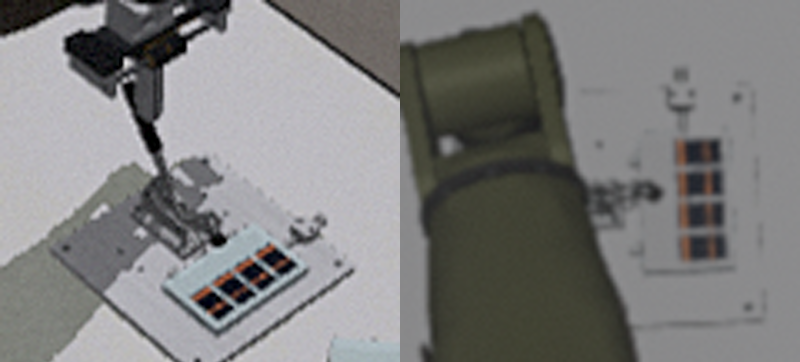

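```bash
sed -i 's/np.hypot(f\[0\],f\[1\])/np.linalg.norm(f)/' ok.py; C="python3 ok.py 12"
python3 -m creep '[[-1,[0.4,0,0.2],0],[-1,[0.8,0,0.4],0]]' >/dev/null; $C && python3 -m creep '[[-1,[0.4,0,0.25],0],[-1,[0.8,0,0.5],0]]' >/dev/null; $C && python3 -m creep '[[-1,[0.4,0,0.3],0],[-1,[0.8,0,0.7],0]]' >/dev/null; $C && python3 -m creep '[[-1,[0.35,0,0.4],0],[-1,[0.7,0,0.8],0]]' >/dev/null; $C
```

```text
F [ 1.7 -3.1  3.5] jig [-1.000e-01  9.610e+01  1.738e+02] 16.9
   F [ 0.8 -4.7  0.9] jig [ -0.5 104.2 168. ] 17.1
   F [ 0.2 -2.9  0.9] jig [ -0.7 112.5 160.9] 17.4
   F [ 0.3 -1.4  1.9] jig [ -0.7 119.7 152.9] 17.6
```

```bash
C="python3 ok.py 17"
python3 -m creep '[[-1,[0.3,0,0.4],0],[-1,[0.6,0,0.9],0]]' >/dev/null; $C && python3 -m creep '[[-1,[0.25,0,0.4],0],[-1,[0.5,0,0.9],0]]' >/dev/null; $C && python3 -m creep '[[-1,[0.2,0,0.4],0],[-1,[0.3,0,0.8],0]]' >/dev/null; $C
python3 - <<'E'
from h import *
import cv2
a=cv2.cvtColor(manip.camera("side"),cv2.COLOR_RGB2BGR)[110:220,200:320]
cv2.imwrite("pics/m4.png",cv2.resize(a,None,fx=5,fy=5,interpolation=cv2.INTER_CUBIC))
E
```

```text
F [ -2.2 -12.6   6.8] jig [ -0.5 124.5 144.5] 17.8
   F [ -1.6 -13.1   7.9] jig [ -0.3 128.9 136. ] 17.9
   F [ 0.2 -6.4  5.8] jig [ -0.2 132.6 127.8] 18.1
```

View pics/m4.png

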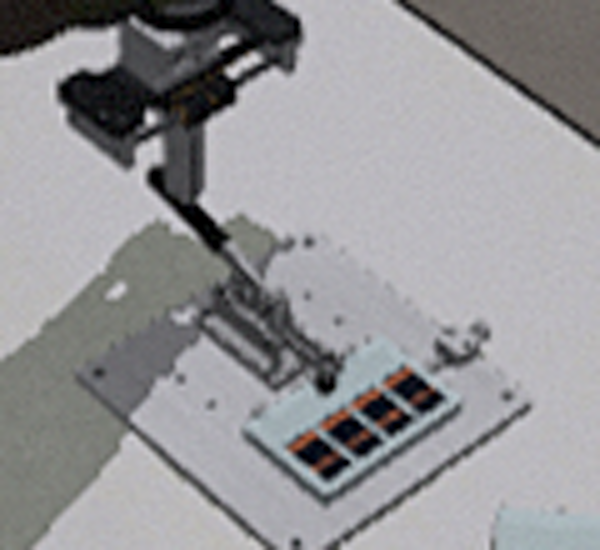

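```bash
C="python3 ok.py 17"
python3 -m creep '[[-1,[0.05,0,0.3],0],[-1,[0.1,0,0.6],0]]' >/dev/null; $C && python3 -m creep '[[-1,[0,0,0.3],0],[-1,[0.05,0,0.5],0]]' >/dev/null; $C && python3 -m creep '[[-1,[0,0,0.2],0],[-1,[0,0,0.4],0]]' >/dev/null; $C && python3 -m creep '[[-1,[0,0,0.2],0],[-1,[0,0,0.4],0]]' >/dev/null; $C && python3 -m creep '[[-1,[0,0,0.2],0],[-1,[0,0,0.3],0]]' >/dev/null; $C
```

```text
F [ 0.6 -1.   1.3] jig [ -0.4 134.3 121.5] 18.4
   F [-0.6 -1.1 -0.5] jig [ -0.9 135.  115.8] 18.6
   F [-0.2 -0.2 -0.3] jig [ -0.7 134.8 112.2] 18.8
   F [-0.2 -0.7  0. ] jig [ -0.6 134.7 108.3] 19.0
   F [ 0.7  0.2 -0.4] jig [ -0.7 134.6 105.2] 19.2
```

```bash
C="python3 ok.py 4"
python3 -m creep '[[-1,[0,0,0.1],0],[-1,[0,0,0.2],0]]' >/dev/null; $C && python3 -m creep '[[-1,[0,0,0.1],0],[-1,[0,0,0.1],0]]' >/dev/null; $C && python3 -m creep '[[-1,[0,0,0.1],0],[-1,[0,0,0.1],0]]' >/dev/null; $C && python3 -m creep '[[-1,[0,0,0.1],0],[-1,[0,0,0.1],0]]' >/dev/null; $C && python3 -m creep '[[-1,[0,0,0.1],0],[-1,[0,0,0.1],0]]' >/dev/null; $C && python3 -m creep '[[-1,[0,0,0.1],0],[-1,[0,0,0.1],0]]' >/dev/null; $C
```

```text
F [0.1 0.1 0.8] jig [ -0.6 134.6 103.5] 19.4
   F [-0.9 -0.2  0. ] jig [ -0.7 134.6 102.3] 19.6
   F [-0.3  0.2  0.9] jig [ -0.7 134.6 101.3] 19.8
   F [ 0.  -0.3  2.6] jig [ -0.5 134.7 100.7] 20.0
   F [-3.  -0.4  7.7] jig [ -0.5 134.8 100.2] 20.2
   F [-3.  -0.4  7.7] jig [ -0.5 134.8 100.2] 20.2
```

Contact at z = 87 mm matches the level, home height. I'll back off and look.

```bash
python3 -m creep '[[-1,[0,0,-2],0],[-1,[0,0,-6],0],[-1,[1,0,-10],0],[-1,[5,0,-12],0],[-1,[10,-5,-12],0],[-1,[15,-10,-12],0],[-1,[20,-15,-12],0],[-1,[24,-20,-12],0],[-1,[24,-25,-12],0],[-1,[24,-25,-12],0],[-1,[24,-25,-12],0]]'
python3 - <<'E'
from h import *
import cv2
a=cv2.cvtColor(manip.camera("side"),cv2.COLOR_RGB2BGR)[130:220,210:310]
b=cv2.cvtColor(manip.camera("top"),cv2.COLOR_RGB2BGR)[148:236,186:284]
r=lambda i:cv2.resize(i,(400,400*i.shape[0]//i.shape[1]),interpolation=cv2.INTER_CUBIC)
a,b=r(a),r(b);h=min(len(a),len(b));cv2.imwrite("pics/m5.png",np.hstack([a[:h],b[:h]]))
E
```

```text
clock: 21.3
eef_pos: [341.4, 449.9, 219.5]
eef_rot: [-3.141, -0.0, 1.601]
wrist_force: [-0.1, -0.2, 0.2]
finger_gap: 0.3
finger_force: 0.0
```

View pics/m5.png

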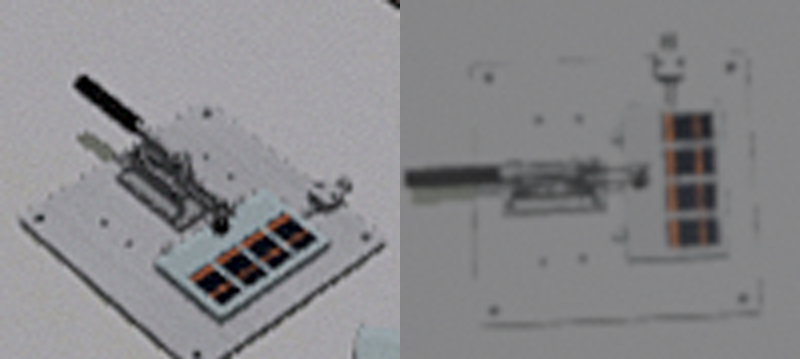

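The handle is level, with its tip at (85,85) in the side crop. The pad is on the bare strip at (222,225), the carrier is square against both pins and the screw, and the arm is clear of everything.

```bash
python3 -c "
from cell import manip
print(manip.sign_off())"
```

```text
the job is handed in; nothing more can be done
None
```

The job is handed in: the carrier is fully home against both pins and the stop screw (highest push reading about 6 N), the clamp is locked level on its stop with the pad on the carrier, and the arm is clear, at about 21 s.

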